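# Roll the speaker onto its charging cradle

### The arm

A 6-joint arm with a two-finger parallel gripper is mounted at the origin on the work surface. World frame = base frame: x ahead of the robot, y to its left, z up, the work surface at z = 0. Lengths are in m, angles in rad, forces in N, time in s.
With the tool pointing down it reaches from about 0.275 to 0.825 m from the base axis. Payload 5.2 kg.
Tool frame: the origin (TCP) lies at the centre of the arm's flange, where the gripper is bolted on; the fingertips stand 186 mm ahead of it and the grasp point (between the pads) lies manip.grip_point_offset ahead of it (manip.grip_point_offset is the distance from the TCP to the grasp point, in m); z points along the fingers, y is the line along which they close (so a half turn about z gives the same grasp; the last joint's range is limited). The gripper opens to 93 mm and grips with 3 to 60 N. Pads are 15 mm wide; open, the fingers measure 128 mm over their backs; the gripper's body (75 mm by 188 mm) begins 65 mm behind the grasp point.
Start: joints at [0.942, 0.259, 1.535, -0, 1.348, -0.203], TCP at [0.227, 0.501, 0.405] pointing down, gripper open.
Joint ranges: [-3.14, 3.14], [-0.91, 2.08], [0.19, 2.58], [-1.22, 4.36], [0.22, 2.71], [-3.12, 3.12]. Speed limits (rad/s): [2.57, 2.57, 3.14, 3.14, 3.14, 3.14].

### API

Orientations are given as a 3x3 rotation matrix whose columns are the frame's x, y, z axes.
In Python, from station import manip, grab_frame, camera_params gives the robot as it stands.
- The arm moves only by the tool apply_moves, never from a script. Its argument "steps" is a list of rows, each a list of 3 entries, a list of its own where there are three numbers: the gripper command: -1 is fully open, 1 is shut, values between are in proportion, then the shift along the world's x, y, z scaled (see below), then the turn about the world's z scaled (see below). A call has 1 to 12 rows; each row is the pose to reach, as a shift and turn from the pose commanded when the call began; what a row does not reach only later rows make up. The controller multiplies each number of a shift by 0.1 m and each number of a turn by 90 degrees. A row lasts 1/12 s, in which the tool goes at most 41.7 mm and 7.16 degrees, less where a joint would pass 70% of its speed; a pose out of reach is approached as far as the arm can. A call with a number of a shift or a turn outside -1 to 1 is refused whole. A call with a gripper value outside its range is refused whole. The fingers move at their own pace and stop on an object; the grip force is fixed at half the most. Time passes only in rows, so rows that repeat a pose let the fingers close. It gives the time, the measured TCP pose, the force, the opening and the grip force at its end, in the units of the state.
- manip.observe(): the state, without advancing time (a new reading comes with each control period).
- grab_frame(name): name is "side" or "top"; returns the picture (384x512x3 uint8, blue, green, red); there is no depth.
- camera_params(name): a dict with "fov_y" (degrees; the focal length in pixels is half the picture's height over the tangent of half this angle, whatever the lens; pixels are square), "cx", "cy" (the principal point, pixels), "extrinsics" (4x4, takes a point from camera to world coordinates). Camera axes: x right, y down, z forward; pixel columns grow to the right and rows downward; lengths in m; the calibration is good to about 2 mm. A picture is of the moment at which its call begins. camera_params takes no time and is no camera call.
- manip.job_done(): hands the job in; it is judged then, once.
The state is a dict: "time_s": time; "qpos": joint angles; "joint_vel": joint speeds; "joint_torque": joint torques, N m; "eef_pos": TCP position; "tcp_rot": TCP orientation; "wrist_force": force on the tool from outside, world axes, zero at the start; "moment": the same for the moment, N m; "grip_width": opening from 0.0 (shut) to 1.0 (fully open); "grip_force": force on a finger pad.
Only numpy, scipy, OpenCV 4.12 (cv2) and the standard library are available. Lean on these libraries where they do the work, as an engineer would, in place of code of your own. Each camera call takes 0.05 s, during which the arm holds its last target. There are 200 camera calls.

### The job

Put the round speaker on charge: with the fingertips on its top, roll it along the table, up over the front lip and down into its charging cradle, then turn it in place by dragging lightly on its top until the control strip faces straight up. It is too fat to grasp and its grille dents easily, so press gently, never lift it or let it run, and leave the other things on the table where they are.

Things in the scene. Friction and masses are not known exactly. Their poses are not given: they have to be found in the camera images.
- speaker: Portable loudspeaker, a plain rigid drum on its side: 160 mm long, 88 mm in diameter at its hard black end rings (22 mm each), 87 mm at the grey cloth grille; 0.5 to 0.85 kg. Origin at its centre, 44 mm above the table. y: along its axis, z: towards the control strip. It lies parallel to the cradle (within 3 degrees), 105 to 155 mm before the seat, strip low; it rolls easily.
- strip (a point): Middle of the control strip on the drum's surface, 43.5 mm from its axis: a flush black strip, 16 mm wide and 112 mm long, with four small round buttons, along one side of the drum. It is straight above the drum's axis when the strip faces up.
- cradle: White charging cradle fixed to the table, 156 mm long. Origin under its trough at table level; x: the way the speaker is rolled in (level, roughly to the robot's left), y: along the trough, z: up. A 14 degree slope rises from x = -47 mm to the lip; behind the trough a backrest reclined at 50 degrees, up to about 43 mm high, stops the drum. The drum meets the slope when its axis is at x = -52 mm.
- lip (a point): Top of the cradle's rounded front lip (4 mm radius, smooth), 6.5 mm above the table and 20 mm before the seat. The grille's top is at 94 mm while it passes over the lip; from there it sinks towards the seat by itself.
- seat (a point): Where the drum's centre lies when it is home: x = y = 0 of the cradle, 46 mm above the table (top of the grille at 89.5 mm). Its end rings then rest on lip and backrest, both slippery (friction about 0.2), while fingertips hold the grille well (about 0.8), so the seated drum turns in place when its top is pressed with some 8 to 12 N and dragged towards +x of the cradle.
- mug: White mug with a handle, 82 mm wide and 105 mm tall, on a stone coaster beyond the cradle's left end; origin at its underside. Not to be moved.
- coaster: Square stone coaster, 100 x 100 x 8 mm, under the mug; origin at its underside. Not to be moved.
- starfish: Glass starfish tealight holder, 150 mm across, 36 mm tall, on the round woven mat to the right; origin at its underside. Not to be moved.
- anchor: Blue anchor ornament, 110 mm long, 10 mm thick, lying on the woven mat; origin in the middle of its shank. Not to be moved.
- dish: Small blue bowl, 90 mm wide, 24 mm tall, beyond the far end of the speaker; origin at its underside. Not to be moved.
- remote: Black remote control, 165 x 42 x 18 mm, on the right, this side of the woven mat; origin at its underside. Not to be moved.
- tealight: Aluminium tealight, 39 mm wide, 16 mm tall, beyond the far end of the cradle; origin at its underside. Not to be moved.
Not all that is in view belongs to the job. What is shaped like the speaker but brown is not meant.

How it is judged:
On the way:
1. the speaker lies home in the trough of the cradle (horizontal distance between speaker and seat below 0.022 m and x of speaker in the frame of cradle between -0.005 and 0.005 m and height (world z) of speaker below 0.0485 m and angle between the y axis of speaker and the y axis of cradle, either way round below 0.08 rad), for 0.2 s.
At the end, for the whole second after the job is handed in: The speaker lies at rest fully home in the cradle's trough (centre within 5 mm across and about 20 mm along the trough, down on its seat), parallel to it, with the control strip facing up within 11 degrees, and let go (all of step 1 and angle between speaker's own z axis and vertical below 0.2 rad and linear speed of speaker below 0.01 m/s and angular speed of speaker below 0.1 rad/s); the robot touches nothing.
It fails at once if the fingers press the speaker with more than 30 N (contact force between the fingers and speaker above 30 N).
It fails at once if the speaker is pushed at its side, lower than the uppermost part of the drum (contact force between the fingers and speaker above 0.5 N and height (world z) of the grasp point below 0.088 m).
It fails at once if the speaker is lifted clear of table and cradle or rides up the backrest (height (world z) of speaker above 0.062 m).
It fails at once if the speaker is let run (faster than 0.4 m/s) (linear speed of speaker above 0.4 m/s).
It fails at once if another thing on the table is shifted by more than 15 mm (distance of any of mug, coaster, starfish, anchor, dish, remote, tealight from where it was at the start of the episode above 0.015 m).
It also fails if it takes over 72 s, if anything falls off the work surface, if the arm or the gripper's body presses on something with over 40 N, if the wrist force passes 120 N, or if a joint passes its speed limit or range.

## Working session

There is one attempt and no reset: what is moved stays moved. The work goes in short steps, Python scripts to look and compute and a tool call to move; the robot and the scene stay as the last step left them, time stands still between calls to the robot, and variables do not carry over. Pictures are saved under pics/ and viewed, at most 12 in all, crops included, and the job is handed in when it is done.

Besides the shell and the picture viewer there is one more tool, called after "Request:" as name(argument=value, ...), one argument or row to a line, values as JSON. apply_moves: Moves the arm, as the interface text tells. Shifts and turns lie within -1 to 1; 1 stands for 0.1 m of shift or 90 degrees of turn. Its arguments: {"type":"object","properties":{"steps":{"type":"array","items":{"type":"array"}}},"required":["steps"]}

```bash
mkdir -p pics; python3 - <<'E'
from station import manip, grab_frame, camera_params
import cv2
print(manip.observe(), manip.grip_point_offset)
for n in("side","top"):
    cv2.imwrite(f"pics/{n}0.png",grab_frame(n)); p=camera_params(n); print(n,p)
E
```

```text
{'time_s': 0.0, 'qpos': array([ 9.42199115e-01,  2.59339377e-01,  1.53608001e+00,  2.31208150e-05,
        1.34802840e+00, -2.02789150e-01]), 'joint_vel': array([-0.00069983, -0.00165951, -0.00054876, -0.00027605, -0.00102066,
       -0.00131552]), 'joint_torque': array([ 4.68200560e-04, -4.37316334e+01, -2.84008116e+01,  7.19179446e-02,
        4.13226185e-02, -1.40604939e-04]), 'eef_pos': array([0.22701896, 0.50072063, 0.4039206 ]), 'tcp_rot': array([[-9.10702917e-01,  4.13060488e-01, -1.10907495e-03],
       [ 4.13061788e-01,  9.10701788e-01, -1.48726767e-03],
       [ 3.95705031e-04, -1.81257549e-03, -9.99998279e-01]]), 'wrist_force': array([-0.10397297,  0.20822267, -0.14165899]), 'moment': array([-0.04691039, -0.02500293, -0.01780174]), 'grip_force': 0.0, 'grip_width': 0.9963085980169184} 0.1673
side {'fov_y': 53.6881804570222, 'cx': 259.4418180814602, 'cy': 187.5199502095865, 'extrinsics': array([[-9.87581414e-01, -1.06591442e-01,  1.15417572e-01,
         4.01371048e-01],
       [-1.57108016e-01,  6.70739387e-01, -7.24862570e-01,
         6.67035215e-01],
       [-1.50965003e-04, -7.33993827e-01, -6.79156122e-01,
         7.39605639e-01],
       [ 0.00000000e+00,  0.00000000e+00,  0.00000000e+00,
         1.00000000e+00]])}
top {'fov_y': 54.001256971869935, 'cx': 258.5591338341761, 'cy': 195.7389783142742, 'extrinsics': array([[-0.01089079, -0.99249355,  0.12181114,  0.35596942],
       [-0.99986989,  0.0122586 ,  0.01048516, -0.04454505],
       [-0.01189969, -0.12168109, -0.99249791,  1.10932765],
       [ 0.        ,  0.        ,  0.        ,  1.        ]])}
```

View pics/top0.png

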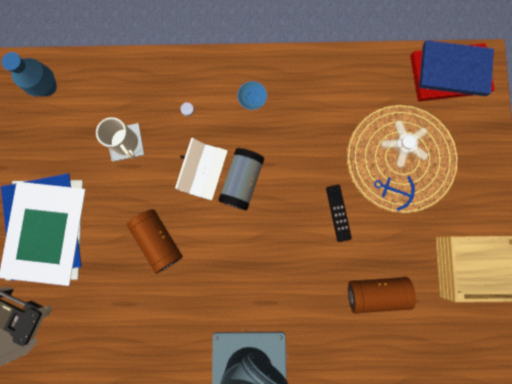

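View pics/side0.png

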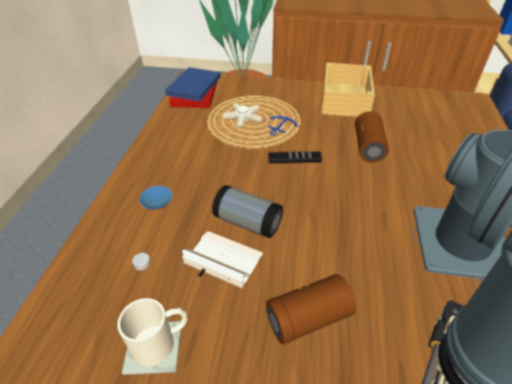

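```bash
cat > h.py <<'E'
import numpy as np, cv2
from station import manip, grab_frame, camera_params
def ray(n,uv):
    p=camera_params(n); f=192/np.tan(np.radians(p["fov_y"]/2)); E=p["extrinsics"]
    return E[:3,3],E[:3,:3]@np.array([(uv[0]-p["cx"])/f,(uv[1]-p["cy"])/f,1])
def onplane(n,uv,z):
    o,d=ray(n,uv); return o+d*(z-o[2])/d[2]
def proj(n,P):
    p=camera_params(n); f=192/np.tan(np.radians(p["fov_y"]/2)); E=p["extrinsics"]
    c=E[:3,:3].T@(np.asarray(P)-E[:3,3]); return np.array([p["cx"]+f*c[0]/c[2],p["cy"]+f*c[1]/c[2]])
E
python3 - <<'E'
from h import *
t=cv2.imread("pics/top0.png"); s=cv2.imread("pics/side0.png")
a=cv2.resize(t[130:220,165:275],None,fx=5,fy=5,interpolation=cv2.INTER_CUBIC)
b=cv2.resize(s[175:295,175:290],None,fx=3.75,fy=3.75,interpolation=cv2.INTER_CUBIC)[:450]
b=cv2.resize(b,(240,250)); cv2.imwrite("pics/crop.png",np.hstack([a,np.vstack([b,np.zeros((200,240,3),np.uint8)])]))
hsv=cv2.cvtColor(t,cv2.COLOR_BGR2HSV)
roi=np.zeros(t.shape[:2],np.uint8); roi[130:220,165:275]=255
for nm,m in(("white",cv2.inRange(hsv,(0,0,170),(180,60,255))),("drum",cv2.inRange(hsv,(0,0,0),(180,75,165))|cv2.inRange(hsv,(95,0,0),(130,120,165)))):
    c=max(cv2.findContours(m&roi,0,2)[0],key=cv2.contourArea)
    r=cv2.minAreaRect(c); print(nm,cv2.contourArea(c),r,cv2.boxPoints(r).round(1).tolist(),cv2.approxPolyDP(c,3,True)[:,0].tolist())
E
```

```text
white 1913.0 ((201.04998779296875, 168.84999084472656), (38.57978057861328, 53.44248962402344), 18.43494987487793) [[174.3000030517578, 188.10000610351562], [191.1999969482422, 137.39999389648438], [227.8000030517578, 149.60000610351562], [210.89999389648438, 200.3000030517578]] [[191, 138], [175, 187], [211, 199], [226, 150]]
drum 1512.0 ((240.85003662109375, 178.4499969482422), (29.092954635620117, 56.60477066040039), 18.434947967529297) [[218.10000610351562, 200.6999969482422], [236.0, 147.0], [263.6000061035156, 156.1999969482422], [245.6999969482422, 209.89999389648438]] [[237, 150], [220, 200], [244, 208], [261, 157]]
```

View pics/crop.png

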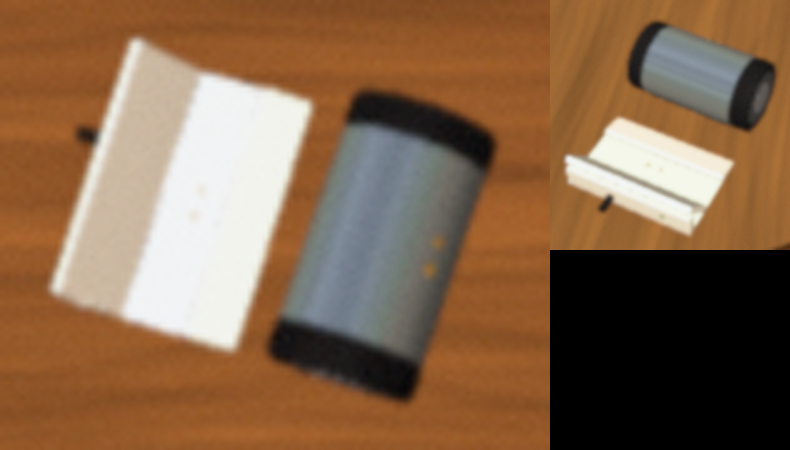

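```bash
cat >> h.py <<'E'
A=onplane("top",(227.0,150.0),0); B=onplane("top",(212.0,199.6),0)
CY=(B-A)/np.linalg.norm(B-A); CX=np.cross(CY,[0,0,1]); M=(A+B)/2
SEAT=M+0.047*CX
def cr(P): d=np.asarray(P)-SEAT; return np.array([d@CX,d@CY,d[2]])
E
python3 - <<'E'
from h import *
print("len",np.linalg.norm(B-A),"CX",CX,"seat",SEAT)
# check with side view: front edge corners
for k in(-.078,.078): print("side px",proj("side",SEAT-.047*CX+k*CY), "back top",[proj(v,SEAT+.06*CX+k*CY+[0,0,.043]) for v in("top",)])
t=cv2.imread("pics/top0.png"); 
for q in ([220,200],[237,150],[261,157],[244,208],[240.85,178.45]): print(q,cr(onplane("top",q,.044)))
D=onplane("top",(240.85,178.45),.044); print("drum",D, "y axis ang", np.degrees(np.arctan2(CY[1],CY[0])))
# contacts on drum: ray / cylinder along CY
for uv in((251.6,181.4),(251.1,183.6),(252.6,178.0)):
    o,d=ray("top",uv); s=np.linspace(.9,1.2,20001); P=(o+s[:,None]*d-D); r=np.hypot(P@CX,P[:,2]); i=np.argmax(r<.0435); print("contact angle from up toward -x",np.degrees(np.arctan2(-(P[i]@CX),P[i,2])), r.min())
E
```

```text
len 0.1564053753169808 CX [ 0.28548839  0.95838217 -0.        ] seat [0.57065108 0.12815424 0.        ]
side px [207.56959311 231.27622016] back top [array([190.40927933, 136.71693577])]
side px [262.84883477 252.54971598] back top [array([174.32262649, 187.70415081])]
[220, 200] [-0.07641223  0.07615632  0.044     ]
[237, 150] [-0.08200585 -0.07678083  0.044     ]
[261, 157] [-0.15449488 -0.0758246   0.044     ]
[244, 208] [-0.14857837  0.07936977  0.044     ]
[240.85, 178.45] [-0.11612933  0.00023735  0.044     ]
drum [0.53727003 0.01692572 0.044     ] y axis ang 163.41195566689282
contact angle from up toward -x 51.46429377229115 0.03193528341830754
contact angle from up toward -x 52.21103955134167 0.032324569787742057
contact angle from up toward -x 51.515581047801135 0.03195897699848
```

The top view shows grey cloth with black rings at (241,179), which is the speaker. The brown drums at (154,240) and (381,295) are decoys, and the enlarged crop confirms this. The white cradle is at (201,169). The two contact dots on the drum's right flank suggest the strip is low on the left.

Request:
apply_moves(
  steps=[
    [0,[0.614,-0.99,0],-0.185],
    [0,[0.614,-0.99,0],-0.185],
    [0,[0.614,-0.99,0],-0.185],
    [0,[0.614,-0.99,0],-0.185],
  ],
)

```text
time_s: 0.43
eef_pos: [0.2906, 0.3983, 0.4043]
tcp_rot: [[-0.75, 0.661, 0.0], [0.661, 0.75, -0.003], [-0.002, -0.002, -1.0]]
wrist_force: [0.5, 0.6, 0.6]
grip_width: 0.763
grip_force: 0.0
```

Request:
apply_moves(
  steps=[
    [0,[0.614,-0.99,0],-0.185],
    [0,[0.614,-0.99,0],-0.185],
    [0,[0.614,-0.99,0],-0.185],
    [0,[0.614,-0.99,0],-0.185],
  ],
)

```text
time_s: 0.77
eef_pos: [0.3523, 0.2996, 0.4045]
tcp_rot: [[-0.529, 0.848, 0.001], [0.848, 0.529, -0.002], [-0.002, -0.0, -1.0]]
wrist_force: [0.9, -0.3, -0.3]
grip_width: 0.512
grip_force: 0.0
```

Request:
apply_moves(
  steps=[
    [0,[0.614,-0.99,0],-0.185],
    [0,[0.614,-0.99,0],-0.185],
    [0,[0.614,-0.99,0],-0.185],
    [0,[0.614,-0.99,0],-0.185],
  ],
)

```text
time_s: 1.1
eef_pos: [0.4139, 0.2009, 0.4046]
tcp_rot: [[-0.265, 0.964, 0.001], [0.964, 0.265, -0.002], [-0.002, 0.001, -1.0]]
wrist_force: [0.7, 0.1, 0.6]
grip_width: 0.504
grip_force: 0.0
```

Request:
apply_moves(
  steps=[
    [0,[0.614,-0.99,0],-0.185],
    [0,[0.614,-0.99,0],-0.185],
    [0,[0.614,-0.99,0],-0.185],
    [0,[0.614,-0.99,0],-0.185],
  ],
)

```text
time_s: 1.43
eef_pos: [0.4754, 0.102, 0.4045]
tcp_rot: [[0.022, 1.0, 0.001], [1.0, -0.022, -0.002], [-0.002, 0.001, -1.0]]
wrist_force: [0.7, -0.8, -0.2]
grip_width: 0.5
grip_force: 0.0
```

Request:
apply_moves(
  steps=[
    [0,[0.614,-0.99,-0.9],-0.185],
    [0,[0.614,-0.99,-0.9],-0.185],
    [0,[0.614,-0.99,-0.9],-0.185],
    [0,[0.614,-0.99,-0.9],-0.185],
    [0,[0.614,-0.99,-0.9],-0.185],
    [0,[0.614,-0.99,-0.9],-0.185],
  ],
)

```text
time_s: 1.93
eef_pos: [0.534, 0.0068, 0.3135]
tcp_rot: [[0.303, 0.953, -0.003], [0.953, -0.303, 0.002], [0.0, -0.004, -1.0]]
wrist_force: [-0.7, 1.4, 0.2]
grip_width: 0.498
grip_force: 0.0
```

```bash
cat >> h.py <<'E'
def st():
    o=manip.observe(); e=o["eef_pos"]; R=o["tcp_rot"]; tip=e+R[:,2]*.186
    print("t",round(o["time_s"],2),"tcp",e.round(4),"tip cr mm",(cr(tip)*1e3).round(1),"yaw",np.degrees(np.arctan2(R[1,1],R[0,1])).round(2),"F",o["wrist_force"].round(1),"w",round(o["grip_width"],2),"tilt",R[:2,2].round(4))
E
python3 - <<'E'
from h import *
st(); cv2.imwrite("pics/side1.png",cv2.resize(grab_frame("side")[130:310,130:330],None,fx=3,fy=3,interpolation=cv2.INTER_CUBIC))
E
```

```text
t 1.93 tcp [0.534  0.0068 0.3135] tip cr mm [-126.7    1.1  127.5] yaw -17.63 F [-0.7  1.4  0.2] w 0.5 tilt [-0.0033  0.0016]
```

View pics/side1.png

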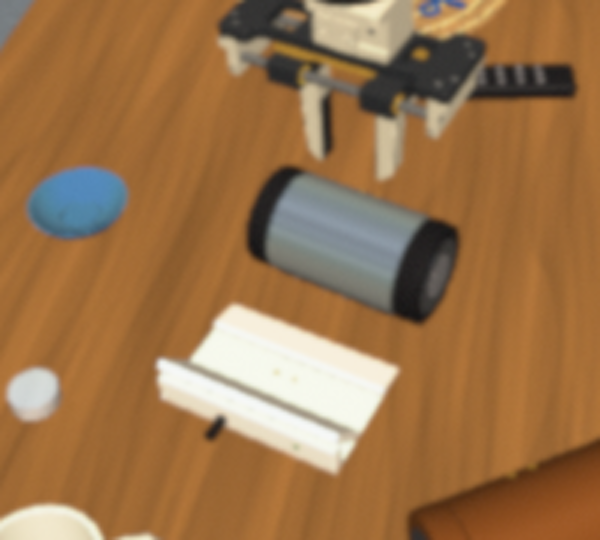

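The fingers are open along the drum axis and about 40 mm above its top, with nothing in the way. I'll descend gently.

Request:
apply_moves(
  steps=[
    [0,[0,0,-0.1],0],
    [0,[0,0,-0.2],0],
    [0,[0,0,-0.3],0],
    [0,[0,0,-0.36],0],
    [0,[0,0,-0.38],0],
    [0,[0,0,-0.38],0],
    [0,[0,0,-0.38],0],
  ],
)

```text
time_s: 2.57
eef_pos: [0.5342, 0.006, 0.2768]
tcp_rot: [[0.303, 0.953, 0.0], [0.953, -0.303, 0.0], [0.0, -0.0, -1.0]]
wrist_force: [-0.0, 0.9, 0.0]
grip_width: 0.499
grip_force: 0.0
```

Request:
apply_moves(
  steps=[
    [0,[0,0,-0.01],0],
    [0,[0,0,-0.01],0],
    [0,[0,0,-0.01],0],
  ],
)

```text
time_s: 2.82
eef_pos: [0.5343, 0.0058, 0.276]
tcp_rot: [[0.303, 0.953, 0.001], [0.953, -0.303, -0.0], [0.0, 0.001, -1.0]]
wrist_force: [-0.5, -0.1, 0.8]
grip_width: 0.504
grip_force: 0.0
```

Request:
apply_moves(
  steps=[
    [0,[0,0,-0.01],0],
    [0,[0,0,-0.01],0],
    [0,[0,0,-0.01],0],
  ],
)

```text
time_s: 3.07
eef_pos: [0.5341, 0.0059, 0.2748]
tcp_rot: [[0.303, 0.953, 0.0], [0.953, -0.303, 0.0], [0.0, -0.0, -1.0]]
wrist_force: [0.1, -0.6, 0.8]
grip_width: 0.499
grip_force: 0.0
```

```bash
python3 -c "
from h import *
st()"
```

```text
t 3.07 tcp [0.5341 0.0059 0.2748] tip cr mm [-1.276e+02  1.000e-01  8.880e+01] yaw -17.65 F [ 0.1 -0.6  0.8] w 0.5 tilt [0. 0.]
```

Request:
apply_moves(
  steps=[
    [0,[0,0,-0.01],0],
    [0,[0,0,-0.01],0],
    [0,[0,0,-0.01],0],
  ],
)

```text
time_s: 3.32
eef_pos: [0.5342, 0.0059, 0.2738]
tcp_rot: [[0.303, 0.953, 0.0], [0.953, -0.303, -0.0], [0.0, 0.0, -1.0]]
wrist_force: [-0.5, 0.2, 0.8]
grip_width: 0.503
grip_force: 0.2
```

Request:
apply_moves(
  steps=[
    [0,[0,0,-0.005],0],
    [0,[0,0,-0.005],0],
    [0,[0,0,-0.005],0],
  ],
)

```text
time_s: 3.57
eef_pos: [0.5343, 0.0059, 0.2736]
tcp_rot: [[0.303, 0.953, 0.001], [0.953, -0.303, -0.0], [0.0, 0.001, -1.0]]
wrist_force: [-1.4, -0.2, 4.7]
grip_width: 0.499
grip_force: 2.2
```

Request:
apply_moves(
  steps=[
    [0,[0,0,-0.005],0],
    [0,[0,0,-0.005],0],
    [0,[0,0,-0.005],0],
  ],
)

```text
time_s: 3.82
eef_pos: [0.5342, 0.0059, 0.2735]
tcp_rot: [[0.303, 0.953, 0.001], [0.953, -0.303, -0.0], [0.0, 0.001, -1.0]]
wrist_force: [-1.4, 0.2, 8.0]
grip_width: 0.501
grip_force: 3.9
```

Request:
apply_moves(
  steps=[
    [0,[0.005,0.018,0],0],
    [0,[0.016,0.055,0],0.001],
    [0,[0.03,0.1,0],0.002],
    [0,[0.045,0.15,0],0.003],
    [0,[0.062,0.207,0],0.004],
    [0,[0.078,0.262,0],0.005],
    [0,[0.095,0.317,0],0.006],
    [0,[0.11,0.368,0],0.007],
    [0,[0.122,0.409,0],0.008],
    [0,[0.13,0.437,0],0.008],
    [0,[0.137,0.46,0],0.008],
    [0,[0.137,0.46,0],0.008],
  ],
)

```text
time_s: 4.82
eef_pos: [0.5486, 0.0521, 0.2733]
tcp_rot: [[0.291, 0.957, 0.002], [0.957, -0.291, -0.0], [0.0, 0.002, -1.0]]
wrist_force: [3.3, -1.5, 5.5]
grip_width: 0.5
grip_force: 3.0
```

```bash
cat >> h.py <<'E'
def drum(save=None):
    t=grab_frame("top"); hsv=cv2.cvtColor(t,cv2.COLOR_BGR2HSV)
    if save: cv2.imwrite(save,cv2.resize(t[130:220,165:275],None,fx=5,fy=5,interpolation=cv2.INTER_CUBIC))
    return t
E
python3 - <<'E'
from h import *
st(); t=drum("pics/top1.png")
E
```

```text
t 4.82 tcp [0.5486 0.0521 0.2733] tip cr mm [-79.1  -1.   87.3] yaw -16.91 F [ 3.3 -1.5  5.5] w 0.5 tilt [ 0.0023 -0.0002]
```

View pics/top1.png

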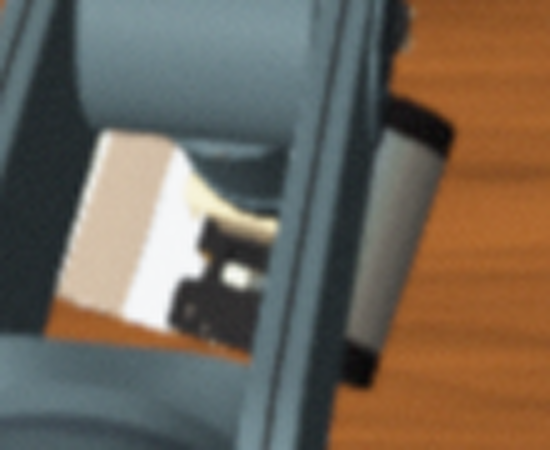

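The drum rolled about 23 mm with the fingers. I'll lift, step back and take the next stroke.

Request:
apply_moves(
  steps=[
    [0,[0,0,0.03],0],
    [0,[0,0,0.1],0],
    [0,[-0.02,-0.07,0.15],0],
    [0,[-0.06,-0.2,0.15],0],
    [0,[-0.077,-0.259,0.15],0],
    [0,[-0.077,-0.259,0.1],0],
    [0,[-0.077,-0.259,0.04],0],
    [0,[-0.077,-0.259,0.02],0],
    [0,[-0.077,-0.259,0.01],0],
    [0,[-0.077,-0.259,0.003],0],
    [0,[-0.077,-0.259,0.0],0],
    [0,[-0.077,-0.259,0.0],0],
  ],
)

```text
time_s: 5.87
eef_pos: [0.5399, 0.0266, 0.2732]
tcp_rot: [[0.291, 0.957, -0.001], [0.957, -0.291, 0.0], [0.0, -0.001, -1.0]]
wrist_force: [-3.7, 0.4, 8.2]
grip_width: 0.497
grip_force: 4.0
```

```bash
cat >> h.py <<'E'
def redge():
    "right silhouette edge of drum (grille) in top view -> axis x in cradle at several y, by tangent ray"
    t=grab_frame("top").astype(int); out=[]
    sat=t[:,:,2]-t[:,:,0]          # wood: red>>blue
    for y in(-.03,-.015,0,.015,.03):
        best=None
        for x in np.arange(-.24,-.02,.0005):
            u=proj("top",SEAT+x*CX+y*CY+np.array([0,0,.044]))
            v=cv2.remap(sat.astype(np.float32),np.float32([[u[0]]]),np.float32([[u[1]]]),1)[0,0]
            if v<45: best=x;break
        out.append(best+.0435)
    return (np.array(out)*1e3).round(1)
E
python3 - <<'E'
from h import *
st(); print(redge())
E
```

```text
t 5.87 tcp [0.5399 0.0266 0.2732] tip cr mm [-106.1    0.7   87.2] yaw -16.89 F [-3.7  0.4  8.2] w 0.5 tilt [-0.001   0.0004]
[ -95.   -96.   -97.5  -99.  -100.5]
```

```bash
python3 - <<'E'
import h; from h import *
print(redge()); h.grab_frame=lambda n: cv2.imread("pics/top0.png"); print(redge())
E
```

```text
[ -95.   -96.   -97.5  -99.  -100.5]
[-116.5 -116.  -115.5 -115.5 -115. ]
```

```bash
python3 - <<'E'
from h import *
drum("pics/top2.png"); s=grab_frame("side")
a=cv2.imread("pics/top2.png")[:, 100:500]; b=cv2.resize(s[150:300,150:283],(399,450)); cv2.imwrite("pics/both2.png",np.hstack([a,b]))
E
```

```text
(no output)
```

View pics/both2.png

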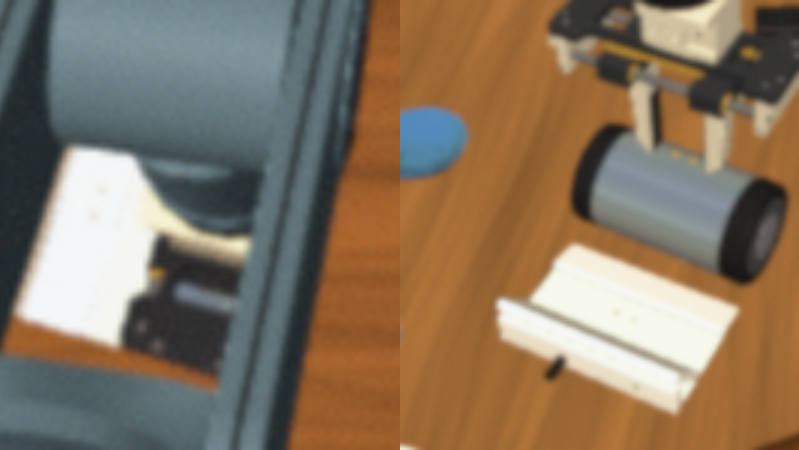

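The side view shows the fingertips on top of the drum, with the contact dots at about (685,155) in the crop near the top. They have turned about 30°, so it is rolling without slip. Taking the next stroke.

Request:
apply_moves(
  steps=[
    [0,[0.005,0.018,0],0],
    [0,[0.016,0.055,0],0.001],
    [0,[0.03,0.1,0],0.002],
    [0,[0.045,0.15,0],0.003],
    [0,[0.062,0.207,0],0.004],
    [0,[0.078,0.262,0],0.005],
    [0,[0.095,0.317,0],0.006],
    [0,[0.11,0.368,0],0.007],
    [0,[0.122,0.409,0],0.008],
    [0,[0.13,0.437,0],0.008],
    [0,[0.137,0.46,0],0.008],
    [0,[0.137,0.46,0],0.008],
  ],
)

```text
time_s: 7.07
eef_pos: [0.5547, 0.0728, 0.2736]
tcp_rot: [[0.278, 0.961, 0.003], [0.961, -0.278, 0.0], [0.001, 0.003, -1.0]]
wrist_force: [0.1, 0.3, 6.2]
grip_width: 0.498
grip_force: 3.0
```

```bash
cat >> h.py <<'E'
def fedge(img=None,h=.0435,thr=None):
    "front (+x) silhouette of the drum in the side view -> axis x in cradle (mm) at ring/grille stations"
    t=(grab_frame("side") if img is None else img).astype(np.float32); out=[]
    o=camera_params("side")["extrinsics"][:3,3]; oc=cr(o)
    g=cv2.cvtColor(t.astype(np.uint8),cv2.COLOR_BGR2LAB).astype(np.float32)
    for y,r in((-.072,.044),(-.04,.0435),(-.02,.0435),(.02,.0435),(.04,.0435),(.072,.044)):
        xs=np.arange(-.14,.02,.0005); us=[]
        for x in xs:
            v=np.array([oc[0]-x,oc[2]-h]); d=np.hypot(*v); a=np.arctan2(v[1],v[0])-np.arccos(r/d)
            us.append(proj("side",SEAT+(x+r*np.cos(a))*CX+y*CY+np.array([0,0,h+r*np.sin(a)])))
        us=np.float32(us)[None]; p=cv2.remap(g,us[...,0],us[...,1],1)[0]
        k=6; d=np.linalg.norm(p[2*k:]-p[:-2*k],axis=1); i=np.argsort(d)[-1]; out.append((round(xs[i+k]*1e3,1),int(d[i])))
    return out
E
python3 - <<'E'
from h import *
st(); print(fedge(cv2.imread("pics/side0.png"))); s=grab_frame("side"); print(fedge(s)); cv2.imwrite("pics/s3.png",s)
E
```

```text
t 7.07 tcp [0.5547 0.0728 0.2736] tip cr mm [-57.4  -1.   87.6] yaw -16.15 F [0.1 0.3 6.2] w 0.5 tilt [0.0027 0.0001]
[(np.float64(1.5), 79), (np.float64(-71.0), 80), (np.float64(-71.5), 84), (np.float64(-71.0), 80), (np.float64(-70.5), 87), (np.float64(-71.0), 86)]
[(np.float64(1.0), 78), (np.float64(-71.0), 85), (np.float64(-71.5), 89), (np.float64(-71.0), 90), (np.float64(-70.0), 93), (np.float64(-69.5), 149)]
```

Request:
apply_moves(
  steps=[
    [0,[0,0,0.03],0],
    [0,[0,0,0.1],0],
    [0,[-0.02,-0.07,0.13],0],
    [0,[-0.05,-0.17,0.13],0],
    [0,[-0.057,-0.19,0.13],0],
    [0,[-0.057,-0.19,0.08],0],
    [0,[-0.057,-0.19,0.04],0],
    [0,[-0.057,-0.19,0.02],0],
    [0,[-0.057,-0.19,0.01],0],
    [0,[-0.057,-0.19,0.003],0],
    [0,[-0.057,-0.19,0.0],0],
    [0,[-0.057,-0.19,0.0],0],
  ],
)

```text
time_s: 8.12
eef_pos: [0.5479, 0.0535, 0.2735]
tcp_rot: [[0.279, 0.96, -0.0], [0.96, -0.279, 0.0], [0.0, -0.0, -1.0]]
wrist_force: [-3.9, 1.0, 8.9]
grip_width: 0.496
grip_force: 4.8
```

Request:
apply_moves(
  steps=[
    [0,[0.004,0.014,0],0],
    [0,[0.012,0.04,0],0.001],
    [0,[0.022,0.075,0],0.001],
    [0,[0.034,0.115,0],0.002],
    [0,[0.046,0.155,0],0.002],
    [0,[0.058,0.195,0],0.003],
    [0,[0.068,0.23,0],0.003],
    [0,[0.076,0.256,0],0.004],
    [0,[0.082,0.274,0],0.004],
    [0,[0.086,0.287,0],0.004],
    [0,[0.086,0.287,0],0.004],
    [0,[0.086,0.287,0],0.004],
  ],
)

```text
time_s: 9.12
eef_pos: [0.5572, 0.0821, 0.2737]
tcp_rot: [[0.273, 0.962, 0.002], [0.962, -0.273, 0.0], [0.001, 0.002, -1.0]]
wrist_force: [-1.5, 0.7, 7.6]
grip_width: 0.5
grip_force: 4.1
```

```bash
python3 - <<'E'
from h import *
st(); s=grab_frame("side"); cv2.imwrite("pics/s4.png",cv2.resize(s[150:300,150:300],None,fx=4,fy=4,interpolation=cv2.INTER_CUBIC))
# predicted near-end circles for axis x
for x in(-.058,-.054,-.050): print(x,[((proj("side",SEAT+(x+.044*np.cos(a))*CX+.08*CY+np.array([0,0,.044+.044*np.sin(a)]))-150)*4).round() for a in np.radians([0,-45,-90,180])])
E
```

```text
t 9.12 tcp [0.5572 0.0821 0.2737] tip cr mm [-47.9  -0.6  87.7] yaw -15.82 F [-1.5  0.7  7.6] w 0.5 tilt [0.0018 0.    ]
-0.058 [array([430., 406.]), array([440., 423.]), array([462., 398.]), array([493., 301.])]
-0.054 [array([427., 411.]), array([437., 428.]), array([459., 403.]), array([491., 306.])]
-0.05 [array([424., 416.]), array([434., 433.]), array([456., 408.]), array([488., 310.])]
```

View pics/s4.png

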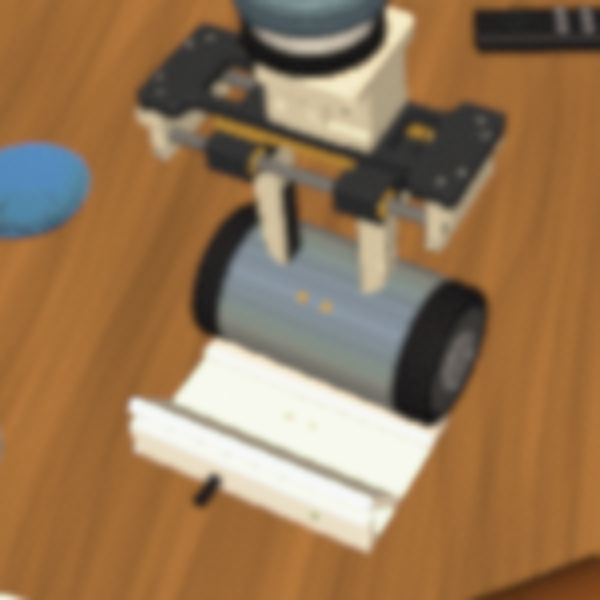

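The side view shows the drum parallel to the cradle and just before the slope. Its near end touches down at about (432,424) in the crop, which puts the axis at x ≈ -55 mm. I'll reposition to 17 mm behind the top for one long climbing stroke, so I never have to let go on the slope.

Request:
apply_moves(
  steps=[
    [0,[0,0,0.03],0],
    [0,[0,0,0.1],0],
    [0,[-0.02,-0.07,0.13],0],
    [0,[-0.05,-0.17,0.13],0],
    [0,[-0.069,-0.23,0.13],0],
    [0,[-0.069,-0.23,0.08],0],
    [0,[-0.069,-0.23,0.04],0],
    [0,[-0.069,-0.23,0.02],0],
    [0,[-0.069,-0.23,0.008],0],
    [0,[-0.069,-0.23,0.0],0],
    [0,[-0.069,-0.23,-0.006],0],
    [0,[-0.069,-0.23,-0.01],0],
  ],
)

```text
time_s: 10.17
eef_pos: [0.5497, 0.059, 0.2722]
tcp_rot: [[0.273, 0.962, -0.0], [0.962, -0.273, 0.0], [-0.0, -0.0, -1.0]]
wrist_force: [-3.8, 0.6, 7.8]
grip_width: 0.499
grip_force: 4.0
```

```bash
cat >> h.py <<'E'
def ring(x0,h,save=None):
    "near end ring: centroid of the dark blob near the expected place, side view; compare with predicted shift"
    s=grab_frame("side"); u=proj("side",SEAT+x0*CX+.07*CY+np.array([0,0,h]))
    m=(s.max(axis=2)<75).astype(np.uint8); w=np.zeros_like(m); cv2.circle(w,tuple(int(round(a)) for a in u),20,1,-1)
    M=cv2.moments(m*w,True); c=np.array([M["m10"],M["m01"]])/M["m00"]
    if save: cv2.imwrite(save,cv2.resize(s[150:300,150:300],None,fx=4,fy=4,interpolation=cv2.INTER_CUBIC))
    print("ring",c.round(1),"pred",u.round(1),"area",M["m00"])
E
python3 - <<'E'
from h import *
st(); ring(-.055,.044)
E
```

```text
t 10.17 tcp [0.5497 0.059  0.2722] tip cr mm [-72.2   0.4  86.2] yaw -15.82 F [-3.8  0.6  7.8] w 0.5 tilt [-0.0003  0.0001]
ring [258.4 237.1] pred [261.3 237.4] area 457.0
```

Request:
apply_moves(
  steps=[
    [0,[0.006,0.019,0.001],0],
    [0,[0.017,0.058,0.005],0],
    [0,[0.029,0.096,0.012],0],
    [0,[0.04,0.134,0.018],0],
    [0,[0.051,0.173,0.024],0],
    [0,[0.063,0.211,0.029],0],
    [0,[0.074,0.249,0.034],0],
    [0,[0.086,0.288,0.039],0],
    [0,[0.097,0.326,0.044],0],
    [0,[0.108,0.364,0.049],0],
    [0,[0.117,0.393,0.053],0],
    [0,[0.12,0.403,0.054],0],
  ],
)

```text
time_s: 11.22
eef_pos: [0.5629, 0.0993, 0.2786]
tcp_rot: [[0.272, 0.962, 0.004], [0.962, -0.272, -0.001], [0.0, 0.004, -1.0]]
wrist_force: [0.8, -2.6, 7.2]
grip_width: 0.496
grip_force: 3.3
```

```bash
python3 - <<'E'
from h import *
st(); ring(-.034,.0485)
E
```

```text
t 11.22 tcp [0.5629 0.0993 0.2786] tip cr mm [-29.8  -1.6  92.6] yaw -15.8 F [ 0.8 -2.6  7.2] w 0.5 tilt [ 0.0041 -0.0007]
ring [253.9 242. ] pred [257.5 242.5] area 481.0
```

Request:
apply_moves(
  steps=[
    [0,[0.006,0.019,0.003],0],
    [0,[0.017,0.058,0.008],0],
    [0,[0.029,0.096,0.011],0],
    [0,[0.04,0.134,0.013],0],
    [0,[0.051,0.173,0.0135],0],
    [0,[0.063,0.211,0.012],0],
    [0,[0.074,0.249,0.009],0],
    [0,[0.085,0.287,0.004],0],
    [0,[0.094,0.315,-0.001],0],
    [0,[0.1,0.335,-0.006],0],
    [0,[0.103,0.345,-0.008],0],
  ],
)

```text
time_s: 12.18
eef_pos: [0.5735, 0.1343, 0.278]
tcp_rot: [[0.273, 0.962, 0.005], [0.962, -0.273, 0.001], [0.002, 0.005, -1.0]]
wrist_force: [1.9, 1.3, 7.0]
grip_width: 0.501
grip_force: 3.5
```

```bash
python3 - <<'E'
from h import *
st(); ring(-.016,.0503,"pics/s5.png")
for x,h in((-.034,.0485),(-.02,.0505),(0,.046)): print(x,proj("side",SEAT+x*CX+.07*CY+np.array([0,0,h])))
E
```

```text
t 12.18 tcp [0.5735 0.1343 0.278 ] tip cr mm [ 7.1 -1.8 92. ] yaw -15.82 F [1.9 1.3 7. ] w 0.5 tilt [0.0052 0.0009]
ring [250.3 247.4] pred [254.  247.6] area 495.0
-0.034 [257.46191173 242.5021    ]
-0.02 [254.79465488 246.27545577]
0 [250.91953807 253.83965936]
```

View pics/s5.png

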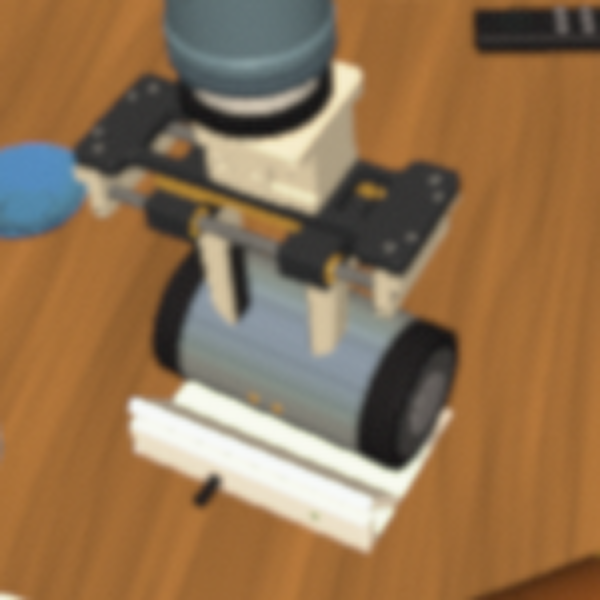

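The drum is past the lip: the ring shift puts the axis at x ≈ -16 mm. I'll ease it down toward the seat and lift off slowly.

Request:
apply_moves(
  steps=[
    [0,[0.006,0.019,-0.004],0],
    [0,[0.012,0.038,-0.009],0],
    [0,[0.017,0.058,-0.014],0],
    [0,[0.023,0.077,-0.019],0],
    [0,[0.026,0.086,-0.018],0],
    [0,[0.03,0.1,-0.014],0],
    [0,[0.033,0.11,-0.008],0],
    [0,[0.033,0.11,0.002],0],
    [0,[0.033,0.11,0.03],0],
    [0,[0.033,0.11,0.1],0],
    [0,[0.033,0.11,0.15],0],
    [0,[0.033,0.11,0.15],0],
  ],
)

```text
time_s: 13.23
eef_pos: [0.5757, 0.1444, 0.2927]
tcp_rot: [[0.273, 0.962, 0.002], [0.962, -0.273, -0.0], [0.0, 0.002, -1.0]]
wrist_force: [0.1, 0.5, 0.0]
grip_width: 0.5
grip_force: 0.0
```

```bash
python3 - <<'E'
from h import *
st(); ring(0,.046); s=grab_frame("side"); cv2.imwrite("pics/s6.png",cv2.resize(s[150:300,150:300],None,fx=4,fy=4,interpolation=cv2.INTER_CUBIC))
E
```

```text
t 13.23 tcp [0.5757 0.1444 0.2927] tip cr mm [ 17.1  -0.5 106.7] yaw -15.85 F [0.1 0.5 0. ] w 0.5 tilt [ 0.0017 -0.    ]
ring [248.6 253.2] pred [250.9 253.8] area 510.0
```

View pics/s6.png

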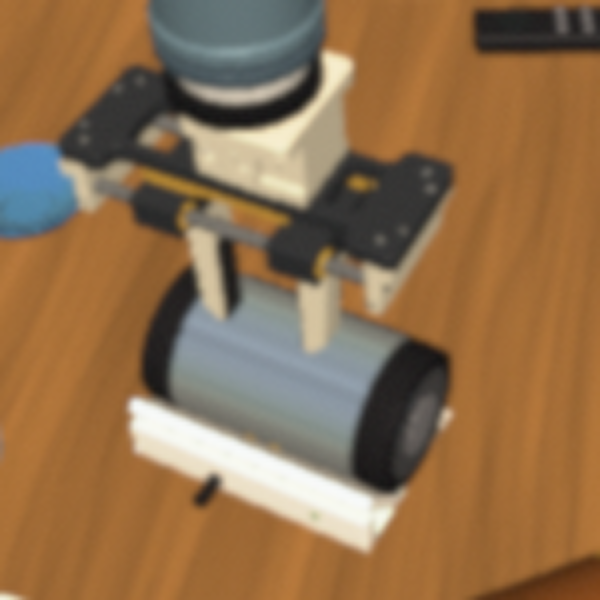

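```bash
cat >> h.py <<'E'
def ang(uv,x=0,h=.046,v="side"):
    o,d=ray(v,uv); oc=cr(o); dc=np.array([d@CX,d@CY,d[2]]); P0=np.array([oc[0]-x,oc[2]-h]); D=np.array([dc[0],dc[2]])
    a,b,c=D@D,P0@D,P0@P0-.0435**2; t=(-b-np.sqrt(b*b-a*c))/a; q=P0+t*D
    return np.degrees(np.arctan2(q[0],q[1])).round(1),(oc[1]+t*dc[1]).round(4)
E
python3 - <<'E'
from h import *
for c,x,h in(((302,297),-.055,.044),((326,307),-.055,.044),((254,397),-.0155,.0503),((278,407),-.0155,.0503),((252,440),0,.046),((272,449),0,.046)):
    print(ang((150+c[0]/4-.4,150+c[1]/4-.4),x,h))
E
```

```text
(np.float64(36.6), np.float64(-0.011))
(np.float64(37.4), np.float64(0.0051))
(np.float64(89.1), np.float64(-0.0121))
(np.float64(89.6), np.float64(0.0036))
(np.float64(nan), np.float64(nan))
(np.float64(nan), np.float64(nan))h.py:56: RuntimeWarning: invalid value encountered in sqrt
  a,b,c=D@D,P0@D,P0@P0-.0435**2; t=(-b-np.sqrt(b*b-a*c))/a; q=P0+t*D
```

The drum is seated, with the ring at the predicted spot and clear of the fingers. The contacts are at about 109° and the strip at about -71°, so I need about 54 mm of dragging on the top.

Request:
apply_moves(
  steps=[
    [0,[-0.04,-0.14,0],0],
    [0,[-0.086,-0.288,0],0],
    [0,[-0.086,-0.288,0],0],
    [0,[-0.086,-0.288,-0.05],0],
    [0,[-0.086,-0.288,-0.1],0],
    [0,[-0.086,-0.288,-0.13],0],
    [0,[-0.086,-0.288,-0.15],0],
    [0,[-0.086,-0.288,-0.16],0],
    [0,[-0.086,-0.288,-0.165],0],
    [0,[-0.086,-0.288,-0.17],0],
    [0,[-0.086,-0.288,-0.17],0],
  ],
)

```text
time_s: 14.25
eef_pos: [0.5667, 0.116, 0.2751]
tcp_rot: [[0.272, 0.962, -0.0], [0.962, -0.272, -0.0], [-0.0, -0.0, -1.0]]
wrist_force: [-3.4, -1.5, 5.6]
grip_width: 0.5
grip_force: 3.5
```

Request:
apply_moves(
  steps=[
    [0,[0,0,-0.005],0],
    [0,[0.006,0.019,-0.005],0],
    [0,[0.014,0.048,-0.003],0],
    [0,[0.023,0.077,-0.002],0],
    [0,[0.031,0.105,-0.0015],0],
    [0,[0.04,0.134,-0.0015],0],
    [0,[0.049,0.163,-0.0015],0],
    [0,[0.057,0.192,-0.002],0],
    [0,[0.066,0.22,-0.004],0],
    [0,[0.074,0.249,-0.006],0],
    [0,[0.08,0.268,-0.008],0],
    [0,[0.08,0.268,-0.008],0],
  ],
)

```text
time_s: 15.25
eef_pos: [0.5757, 0.1428, 0.2751]
tcp_rot: [[0.272, 0.962, 0.003], [0.962, -0.272, -0.0], [0.0, 0.003, -1.0]]
wrist_force: [0.3, -1.6, 7.9]
grip_width: 0.499
grip_force: 4.0
```

```bash
python3 - <<'E'
from h import *
st(); ring(0,.046)
E
```

```text
t 15.25 tcp [0.5757 0.1428 0.2751] tip cr mm [15.6 -1.2 89.1] yaw -15.79 F [ 0.3 -1.6  7.9] w 0.5 tilt [ 0.0033 -0.0005]
ring [248.  252.8] pred [250.9 253.8] area 505.0
```

Request:
apply_moves(
  steps=[
    [0,[0,0,0.02],0],
    [0,[0,0,0.06],0],
    [0,[0,0,0.15],0],
    [0,[0.05,0.16,0.25],0],
    [0,[0.05,0.16,0.25],0],
    [0,[0.05,0.16,0.25],0],
  ],
)

```text
time_s: 15.8
eef_pos: [0.58, 0.1589, 0.2992]
tcp_rot: [[0.272, 0.962, 0.002], [0.962, -0.272, 0.0], [0.0, 0.001, -1.0]]
wrist_force: [-0.2, -1.5, -1.1]
grip_width: 0.499
grip_force: 0.0
```

```bash
cat >> h.py <<'E'
def prof(v="side",lo=-90,hi=80,ys=(-.05,-.045,0,.045,.05)):
    g=cv2.cvtColor(grab_frame(v),cv2.COLOR_BGR2GRAY).astype(np.float32); A=np.arange(lo,hi+1,5)
    for y in ys:
        u=np.float32([proj(v,SEAT+.0435*np.sin(a)*CX+y*CY+np.array([0,0,.046+.0435*np.cos(a)])) for a in np.radians(A)])[None]
        print(v,y,dict(zip(A.tolist(),cv2.remap(g,u[...,0],u[...,1],1)[0].astype(int).tolist())))
E
python3 - <<'E'
from h import *
st(); ring(0,.046); prof(lo=-60,hi=60); s=grab_frame("side"); t=grab_frame("top")
f=lambda i,r,c: cv2.resize(i[r:r+100,c:c+80],(400,500),interpolation=cv2.INTER_CUBIC)
cv2.imwrite("pics/b7.png",np.hstack([f(s,190,185),f(t,125,165)]))
E
```

```text
t 15.8 tcp [0.58   0.1589 0.2992] tip cr mm [ 32.3  -0.5 113.2] yaw -15.77 F [-0.2 -1.5 -1.1] w 0.5 tilt [0.0015 0.    ]
ring [248.  252.9] pred [250.9 253.8] area 508.0
side -0.05 {-60: 52, -55: 54, -50: 60, -45: 65, -40: 62, -35: 55, -30: 60, -25: 85, -20: 106, -15: 110, -10: 84, -5: 50, 0: 35, 5: 53, 10: 106, 15: 161, 20: 185, 25: 179, 30: 157, 35: 148, 40: 149, 45: 149, 50: 148, 55: 148, 60: 153}
side -0.045 {-60: 42, -55: 45, -50: 48, -45: 52, -40: 54, -35: 56, -30: 61, -25: 83, -20: 116, -15: 137, -10: 136, -5: 113, 0: 74, 5: 42, 10: 37, 15: 67, 20: 120, 25: 162, 30: 160, 35: 148, 40: 149, 45: 149, 50: 148, 55: 148, 60: 153}
side 0 {-60: 128, -55: 136, -50: 143, -45: 147, -40: 149, -35: 157, -30: 172, -25: 189, -20: 197, -15: 197, -10: 197, -5: 196, 0: 191, 5: 178, 10: 154, 15: 146, 20: 144, 25: 149, 30: 153, 35: 147, 40: 149, 45: 150, 50: 148, 55: 148, 60: 153}
side 0.045 {-60: 84, -55: 86, -50: 84, -45: 77, -40: 67, -35: 56, -30: 53, -25: 69, -20: 106, -15: 133, -10: 145, -5: 147, 0: 148, 5: 148, 10: 145, 15: 144, 20: 144, 25: 148, 30: 153, 35: 147, 40: 149, 45: 150, 50: 147, 55: 148, 60: 152}
side 0.05 {-60: 88, -55: 89, -50: 88, -45: 84, -40: 75, -35: 62, -30: 62, -25: 75, -20: 105, -15: 132, -10: 145, -5: 146, 0: 147, 5: 147, 10: 146, 15: 144, 20: 143, 25: 148, 30: 153, 35: 147, 40: 148, 45: 149, 50: 147, 55: 147, 60: 152}
```

View pics/b7.png

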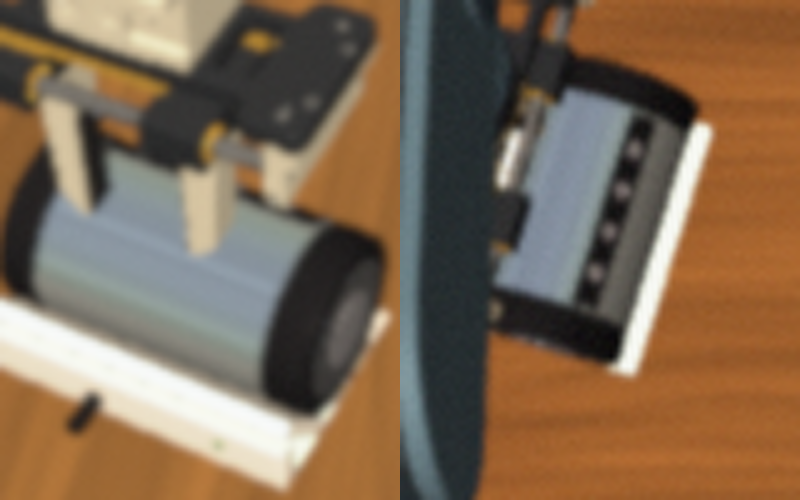

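The right panel shows the control strip on the rear flank at about (613,215), running parallel to the cradle, so the drag did turn the drum.

```bash
python3 - <<'E'
from h import *
for p in((213,215),(240,130),(188,290)): print(ang((164.6+p[0]/5,124.6+p[1]/5),v="top"))
prof("top",-60,10,(-.05,-.025,0,.025,.04))
E
```

```text
(np.float64(-30.2), np.float64(0.0023))
(np.float64(-30.9), np.float64(-0.048))
(np.float64(-28.8), np.float64(0.0464))
top -0.05 {-60: 87, -55: 93, -50: 96, -45: 92, -40: 51, -35: 23, -30: 21, -25: 46, -20: 110, -15: 143, -10: 147, -5: 143, 0: 144, 5: 142, 10: 139}
top -0.025 {-60: 87, -55: 90, -50: 94, -45: 87, -40: 55, -35: 26, -30: 20, -25: 34, -20: 95, -15: 142, -10: 148, -5: 144, 0: 144, 5: 143, 10: 140}
top 0 {-60: 86, -55: 93, -50: 96, -45: 90, -40: 58, -35: 26, -30: 19, -25: 30, -20: 88, -15: 138, -10: 148, -5: 143, 0: 143, 5: 142, 10: 142}
top 0.025 {-60: 85, -55: 90, -50: 96, -45: 93, -40: 62, -35: 25, -30: 19, -25: 32, -20: 91, -15: 140, -10: 149, -5: 144, 0: 143, 5: 143, 10: 141}
top 0.04 {-60: 86, -55: 89, -50: 94, -45: 92, -40: 71, -35: 62, -30: 73, -25: 54, -20: 87, -15: 137, -10: 148, -5: 145, 0: 145, 5: 145, 10: 140}
```

Request:
apply_moves(
  steps=[
    [0,[-0.06,-0.2,0],0],
    [0,[-0.126,-0.425,0],0],
    [0,[-0.126,-0.425,0],0],
    [0,[-0.126,-0.425,-0.08],0],
    [0,[-0.126,-0.425,-0.15],0],
    [0,[-0.126,-0.425,-0.2],0],
    [0,[-0.126,-0.425,-0.22],0],
    [0,[-0.126,-0.425,-0.232],0],
    [0,[-0.126,-0.425,-0.237],0],
    [0,[-0.126,-0.425,-0.242],0],
    [0,[-0.126,-0.425,-0.242],0],
  ],
)

```text
time_s: 16.97
eef_pos: [0.5671, 0.1166, 0.2751]
tcp_rot: [[0.272, 0.962, -0.0], [0.962, -0.272, -0.0], [-0.0, -0.0, -1.0]]
wrist_force: [-3.9, -0.6, 8.8]
grip_width: 0.498
grip_force: 4.3
```

Request:
apply_moves(
  steps=[
    [0,[0,0,-0.004],0],
    [0,[0.006,0.019,-0.004],0],
    [0,[0.014,0.048,-0.003],0],
    [0,[0.023,0.077,-0.002],0],
    [0,[0.031,0.105,-0.0015],0],
    [0,[0.04,0.134,-0.0015],0],
    [0,[0.049,0.163,-0.0015],0],
    [0,[0.057,0.192,-0.002],0],
    [0,[0.063,0.211,-0.003],0],
    [0,[0.0685,0.23,-0.005],0],
    [0,[0.0685,0.23,-0.005],0],
  ],
)

```text
time_s: 17.88
eef_pos: [0.5749, 0.1394, 0.2755]
tcp_rot: [[0.272, 0.962, 0.003], [0.962, -0.272, -0.001], [0.0, 0.003, -1.0]]
wrist_force: [-0.8, -2.3, 9.3]
grip_width: 0.502
grip_force: 4.9
```

Request:
apply_moves(
  steps=[
    [0,[0,0,0.02],0],
    [0,[0,0,0.06],0],
    [0,[0,0,0.15],0],
    [0,[0.05,0.16,0.25],0],
    [0,[0.1,0.35,0.6],0],
    [0,[0.15,0.6,1],0],
    [0,[0.15,0.9,1],0],
    [0,[0.15,0.9,1],0],
    [0,[0.15,0.9,1],0],
    [0,[0.15,0.9,1],0],
  ],
)

```text
time_s: 18.72
eef_pos: [0.5886, 0.229, 0.3731]
tcp_rot: [[0.272, 0.962, -0.002], [0.962, -0.272, -0.001], [-0.001, -0.001, -1.0]]
wrist_force: [0.2, -0.0, -0.7]
grip_width: 0.5
grip_force: 0.0
```

```bash
python3 - <<'E'
from h import *
st(); ring(0,.046); prof("top",-50,30,(-.04,-.02,0,.02,.04)); s=grab_frame("side"); t=grab_frame("top")
f=lambda i,r,c: cv2.resize(i[r:r+100,c:c+80],(400,500),interpolation=cv2.INTER_CUBIC)
cv2.imwrite("pics/b8.png",np.hstack([f(s,190,185),f(t,125,165)]))
E
```

```text
t 18.72 tcp [0.5886 0.229  0.3731] tip cr mm [101.5  11.8 187.1] yaw -15.79 F [ 0.2 -0.  -0.7] w 0.5 tilt [-0.0017 -0.0009]
ring [247. 252.] pred [250.9 253.8] area 515.0
top -0.04 {-50: 95, -45: 104, -40: 118, -35: 127, -30: 133, -25: 136, -20: 139, -15: 135, -10: 96, -5: 80, 0: 126, 5: 114, 10: 94, 15: 132, 20: 150, 25: 147, 30: 143}
top -0.02 {-50: 96, -45: 105, -40: 117, -35: 126, -30: 131, -25: 135, -20: 140, -15: 133, -10: 92, -5: 49, 0: 72, 5: 67, 10: 77, 15: 129, 20: 148, 25: 148, 30: 147}
top 0 {-50: 94, -45: 104, -40: 115, -35: 126, -30: 132, -25: 136, -20: 141, -15: 135, -10: 99, -5: 41, 0: 32, 5: 32, 10: 71, 15: 130, 20: 148, 25: 147, 30: 146}
top 0.02 {-50: 91, -45: 103, -40: 116, -35: 126, -30: 132, -25: 135, -20: 138, -15: 135, -10: 109, -5: 48, 0: 28, 5: 29, 10: 63, 15: 123, 20: 147, 25: 148, 30: 146}
top 0.04 {-50: 93, -45: 101, -40: 114, -35: 126, -30: 133, -25: 136, -20: 138, -15: 135, -10: 111, -5: 56, 0: 47, 5: 48, 10: 61, 15: 114, 20: 145, 25: 150, 30: 147}
```

View pics/b8.png

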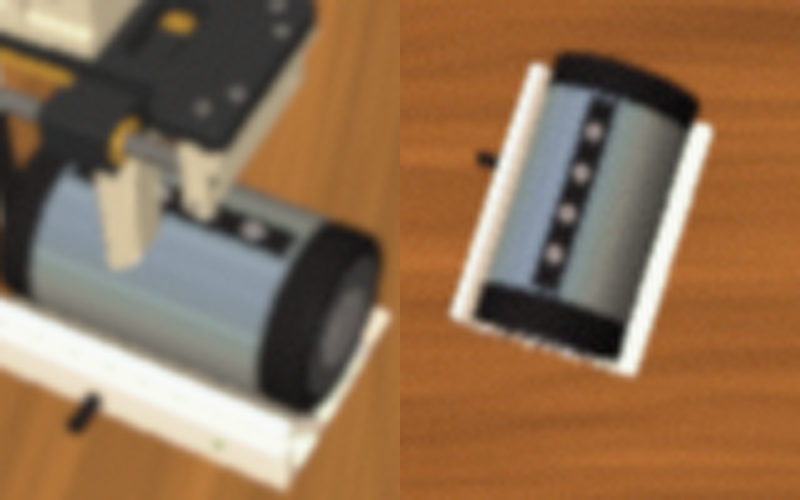

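```bash
python3 - <<'E'
from h import *
print(cr(onplane("top",(164.6+189/5,124.6+207/5),.046))*1e3, ang((164.6+175/5,124.6+195/5),v="top"))
E
```

```text
[ 0.29573442 -4.07365376 46.        ] (np.float64(0.6), np.float64(-0.0018))
```

The strip faces up to within about 1°. The drum is at x ≈ 0 and y ≈ -4 mm in the cradle frame, and the arm is clear, so I'm handing in.

```bash
python3 -c "
from station import manip
print(manip.job_done())"
```

```text
the job is handed in; nothing more can be done
None
```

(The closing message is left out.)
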